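# Find the loose funnel and show its foot to the inspection camera

### The arm

A 6-joint arm with a two-finger parallel gripper is mounted at the origin on the work surface. World frame = base frame: x ahead of the robot, y to its left, z up, the work surface at z = 0. Lengths are in m, angles in rad, forces in N, time in s.
With the tool pointing down it reaches from about 0.275 to 0.85 m from the base axis. Payload 5.2 kg.
Tool frame: the origin (TCP) lies at the very end of the fingers, on their centre line; the grasp point (between the pads) lies 19 mm behind it (grip_point_offset is the distance from the TCP to the grasp point, in m); z points along the fingers, y is the line along which they close (so a half turn about z gives the same grasp; the last joint's range is limited). The gripper opens to 85 mm and grips with 20 to 120 N. Pads are 22 mm wide; open, the fingers measure 114 mm over their backs; the gripper's body (76 mm by 85 mm) begins 54 mm behind the grasp point. The pads swing forward as they close: fully open they stand 13 mm farther back than shut.
Start: joints at [-1.459, 0.259, 1.535, -0, 1.348, -0.203], TCP at [0.17, -0.523, 0.231] pointing down, gripper open.
Joint ranges: [-3.14, 3.14], [-0.91, 2.08], [0.19, 2.58], [-1.22, 4.36], [0.22, 2.71], [-3.12, 3.12]. Speed limits (rad/s): [2.57, 2.57, 3.14, 3.14, 3.14, 3.14].

### API

Orientations are given as a unit quaternion [w, x, y, z].
In Python, from bench import * gives the robot as it stands.
- The arm moves only by the tool step_arm, never from a script. Its argument "increments" is one flat list of numbers, 7 for each row, row after row: the shift along the tool's x, y, z in cm, then the turn, a rotation vector about the tool's x, y, z in degrees, then the closure, from 0 (fully open) to 1 (shut). A call has 1 to 20 rows; each row shifts and turns the commanded pose from where the row before left it, along the tool's axes as they then stand; what a row does not reach is not made up. A row lasts 1/12 s, in which the tool goes at most 41.7 mm and 7.16 degrees, less where a joint would pass 70% of its speed; a pose out of reach is approached as far as the arm can. A call is refused whole if a number of a shift passes 4.17 or a number of a turn 7.16, either way. A call with a gripper value outside its range is refused whole. The fingers move at their own pace and stop on an object; "newtons" is the grip in N (left out, the last holds). Time passes only in rows, so rows that do not move let the fingers close. It gives the time, the measured TCP pose, the force, the opening and the grip force at its end, in the units of the state.
- observe(): the state, without advancing time (a new reading comes with each control period).
- camera(name): name is "side" or "top"; returns (picture, depth): 384x512x3 uint8, red, green, blue; 384x512 float32, m along the optical axis (not along the pixel's ray), 0 where there is no reading.
- calibration(name): a dict with "mtx" (3x3 intrinsics, pixels), "k1" (the pictures are not rectified: a ray, as slopes to the right and down, at radius r is drawn at 1 + k1 r^2 times it, then the intrinsics apply), "T" (4x4, takes a point from camera to world coordinates). Camera axes: x right, y down, z forward; pixel columns grow to the right and rows downward; lengths in m; the calibration is good to about 2 mm. A picture is of the moment at which its call begins. calibration takes no time and is no camera call.
- job_done(): hands the job in; it is judged then, once.
The state is a dict: "t": time; "joint_pos": joint angles; "joint_vel": joint speeds; "joint_efforts": joint torques, N m; "tcp_pos": TCP position; "orientation": TCP orientation; "force": force on the tool from outside, world axes, zero at the start; "ft_torque": the same for the moment, N m; "grip_width": finger opening in m; "grip_force": force on a finger pad.
Only numpy, scipy, OpenCV 4.12 (cv2) and the standard library are available. Lean on these libraries where they do the work, as an engineer would, in place of code of your own. Each camera call takes 0.05 s, during which the arm holds its last target. There are 200 camera calls.

### The job

One of the model ship's two funnels is locked fast in the deck and the other only stands in its socket: tug gently at them to find the loose one, draw it out, and hold it up in front of the upward-looking inspection camera. Show the camera its brass foot squarely: the foot centred on the line of sight 90 mm from the lens, the funnel's axis along the line of sight, its black top away from the lens. Finish while holding it still there, leave the other funnel in its socket, and do not bump the camera or shift the other things on the bench.

Things in the scene. Friction and masses are not known exactly. Their poses are not given: they have to be found in the camera images.
- fore_mid (a point): Funnel of the ship nearer the bow: yellow with a red band, black top (uppermost 20 mm), red base rim; round, 34 mm across, 91 mm tall overall, about 0.12 kg, the lowest 16 mm a brass spigot sunk in the deckhouse. This point: on its axis, half-way up, 45.5 mm above the spigot's end and 45.5 mm below the top. z axis up through the top.
- fore_foot (a point): The fore funnel's foot: centre of the brass spigot's flat end, 24 mm across (hidden in its 28 mm socket, 16 mm below the deckhouse top, at the start); z axis up through the funnel's top.
- funnel_fore: The fore funnel as a body; origin at its foot. Either this funnel or the other is locked in its socket by a hidden clip, which one differs from start to start: the locked one gives about 1 mm and then resists, the other lifts straight out freely.
- aft_mid (a point): Funnel of the ship nearer the stern: yellow with a red band, black top (uppermost 20 mm), red base rim; round, 34 mm across, 91 mm tall overall, about 0.12 kg, the lowest 16 mm a brass spigot sunk in the deckhouse. This point: on its axis, half-way up, 45.5 mm above the spigot's end and 45.5 mm below the top. z axis up through the top.
- aft_foot (a point): The aft funnel's foot: centre of the brass spigot's flat end, 24 mm across (hidden in its 28 mm socket, 16 mm below the deckhouse top, at the start); z axis up through the funnel's top.
- funnel_aft: The aft funnel as a body; origin at its foot. Either this funnel or the other is locked in its socket by a hidden clip, which one differs from start to start: the locked one gives about 1 mm and then resists, the other lifts straight out freely.
- ship: Model ship, grey above red, fixed on a wooden cradle on the bench: 384 mm long along its y axis (bow to -y, the pointed end with the white bridge), 80 mm wide along x. Origin on the bench under its middle. Deckhouse 50 x 170 mm, top at 110 mm, with the funnels 45 mm fore and aft of the middle (tops at 185 mm). Thin masts, 175 mm high, 146 mm fore and aft.
- camera: Inspection camera fixed to the bench: dark round foot 96 mm across, aluminium yoke, grey barrel 48 mm across looking obliquely up, tipped 0.35 to 0.7 rad from vertical to the stand's -x side (roughly towards the robot). Origin under the foot; the barrel pivots 75 mm above it. The lens, ringed blue and white, is 50 mm beyond the pivot in a 58 mm black collar.
- lens (a point): Centre of the lens's front face; z axis is the line of sight, pointing away from the lens, upwards.
- focus (a point): The camera's focus point in the air, 90 mm in front of the lens (140 mm from the pivot) on its line of sight; z axis is the line of sight, pointing away from the lens, upwards.
- glue: Yellow glue bottle, 52 mm across, 150 high; bystander, origin under it.
- jar: Clear jar with white lid, 60 mm across, 80 high; bystander, origin under it.
- tin: Tin with blue label, 64 mm across, 70 high; bystander, origin under it.
- ruler: Blue plastic ruler lying flat, 150 x 30 x 5 mm; bystander, origin under it.
- cutters: Red-handled cutters lying flat, about 140 x 50 mm, 13 high; bystander, origin under it.
- scraper: Orange-handled scraper lying flat, 150 x 18 x 14 mm; bystander, origin under it.
- paintpot: Small glass paint pot with green lid, 44 mm across, 45 high; bystander, origin under it.
Things that resemble listed ones, but are neither listed nor needed, are in the scene too. What is shaped like the camera but orange is not meant.

How it is judged:
On the way:
1. a funnel is drawn up out of its socket, in the fingers, its foot at least 20 mm above the deckhouse (((z of fore_foot in the frame of ship above 0.13 m and contact force between funnel_fore and the fingers above 0.5 N) or (z of aft_foot in the frame of ship above 0.13 m and contact force between funnel_aft and the fingers above 0.5 N))), for 0.1 s.
At the end, for the whole second after the job is handed in: The loose funnel is held still in the fingers, clear of ship and camera, top away from the lens: foot within 15 mm of the focus point and over 130 mm above the bench, axis within 0.18 rad (10 degrees) of the line of sight; the other funnel within 8 mm of its start (((distance between fore_foot and focus below 0.015 m and angle between the z axis of fore_foot and the z axis of focus, either way round below 0.18 rad and angle between fore_foot's own z axis and vertical below 1.1 rad and height (world z) of fore_foot above 0.13 m and contact force between funnel_fore and the fingers above 1 N and contact force between funnel_fore and ship below 0.1 N and contact force between funnel_fore and camera below 0.1 N and linear speed of funnel_fore below 0.02 m/s and distance of aft_foot from where it was at the start of the episode below 0.008 m) or (distance between aft_foot and focus below 0.015 m and angle between the z axis of aft_foot and the z axis of focus, either way round below 0.18 rad and angle between aft_foot's own z axis and vertical below 1.1 rad and height (world z) of aft_foot above 0.13 m and contact force between funnel_aft and the fingers above 1 N and contact force between funnel_aft and ship below 0.1 N and contact force between funnel_aft and camera below 0.1 N and linear speed of funnel_aft below 0.02 m/s and distance of fore_foot from where it was at the start of the episode below 0.008 m))); the arm keeps its last pose, push and grip.
It fails at once if a bystander is moved more than 30 mm (distance of any of glue, jar, tin, ruler, cutters, scraper, paintpot from where it was at the start of the episode above 0.03 m).
It fails at once if the camera is bumped (more than 3 N) (contact force between any of the arm, the fingers, funnel_fore, funnel_aft and camera above 3 N).
It also fails if it takes over 51 s, if anything falls off the work surface, if the arm or the gripper's body presses on something with over 40 N, if the wrist force passes 120 N, or if a joint passes its speed limit or range.

## Working session

There is one attempt and no reset: what is moved stays moved. The work goes in short steps, Python scripts to look and compute and a tool call to move; the robot and the scene stay as the last step left them, time stands still between calls to the robot, and variables do not carry over. Pictures are saved under pics/ and viewed, at most 10 in all, crops included, and the job is handed in when it is done.

Besides the shell and the picture viewer there is one more tool, called after "Emit:" by a JSON object that holds its "name" and its "arguments". step_arm: Moves the arm, as the interface text tells. Its arguments: {"type":"object","properties":{"increments":{"type":"array","items":{"type":"number"}},"newtons":{"type":"number"}},"required":["increments"]}

```bash
mkdir -p pics; ls
cat > h.py <<'E'
from bench import *
import numpy as np, cv2
def snap(n):
    im,d=camera(n); np.savez(f'{n}.npz',im=im,d=d); return im,d
def load(n):
    z=np.load(f'{n}.npz'); return z['im'],z['d']
def ray(n,uv):
    c=calibration(n); K=np.array(c['mtx']); T=np.array(c['T'])
    uv=np.atleast_2d(uv).astype(float)
    p=cv2.undistortPoints(uv[:,None],K,np.array([c['k1'],0,0,0,0.]))[:,0] 
    return T,np.c_[p,np.ones(len(p))]
def pts(n,uv,d):
    T,r=ray(n,uv); return (r*np.asarray(d)[:,None])@T[:3,:3].T+T[:3,3]
def cloud(n,im,d):
    v,u=np.nonzero(d>0); return np.c_[u,v],pts(n,np.c_[u,v],d[v,u]),im[v,u]
E
python3 - <<'E'
from h import *
for n in('top','side'):
    im,d=snap(n); cv2.imwrite(f'pics/{n}0.png',cv2.resize(im[:,:,::-1],(800,600)))
    c=calibration(n); print(n,np.round(c['T'],3).tolist(),c['mtx'],c['k1'])
print(observe())
E
```

```text
pics
top [[-0.004, -0.986, 0.168, 0.372], [-1.0, 0.0, -0.02, -0.109], [0.019, -0.168, -0.986, 1.443], [0.0, 0.0, 0.0, 1.0]] [[464.90656097   0.         256.87378995]
 [  0.         464.90656097 197.35363654]
 [  0.           0.           1.        ]] -0.020679319775102473
side [[-0.838, -0.261, 0.479, 0.076], [-0.545, 0.439, -0.714, 0.691], [-0.024, -0.86, -0.51, 0.719], [0.0, 0.0, 0.0, 1.0]] [[350.55166264   0.         254.40398312]
 [  0.         350.55166264 194.39541323]
 [  0.           0.           1.        ]] 0.006559165673132947
{'t': 0.1, 'joint_pos': array([-1.45878381e+00,  2.59265144e-01,  1.53596525e+00, -2.30548545e-05,
        1.34804613e+00, -2.02795112e-01]), 'joint_vel': array([ 0.00146051, -0.00108869, -0.0021638 , -0.00058152, -0.00020813,
        0.00019636]), 'joint_efforts': array([ 2.69806151e-03, -4.46970820e+01, -2.91247827e+01, -9.93783419e-05,
        6.19021142e-03,  6.91407081e-06]), 'tcp_pos': array([ 0.17026007, -0.52247145,  0.2305639 ]), 'orientation': array([-8.41577925e-04,  9.87636825e-01,  1.56757117e-01,  2.69745031e-05]), 'force': array([-0.2107345 , -0.42786227, -0.0875088 ]), 'ft_torque': array([-0.02186905,  0.02958113,  0.03591627]), 'grip_force': 0.0, 'grip_width': 0.08559794144158851}
```

View pics/top0.png

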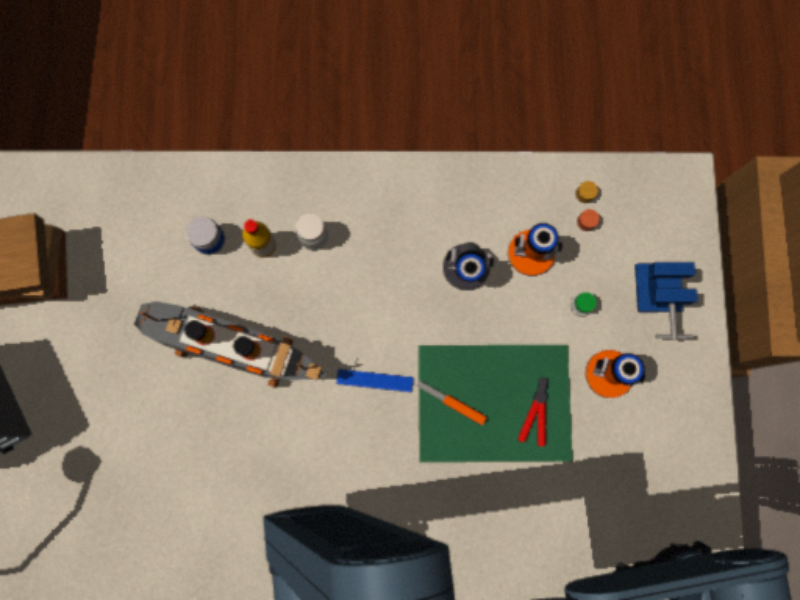

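View pics/side0.png

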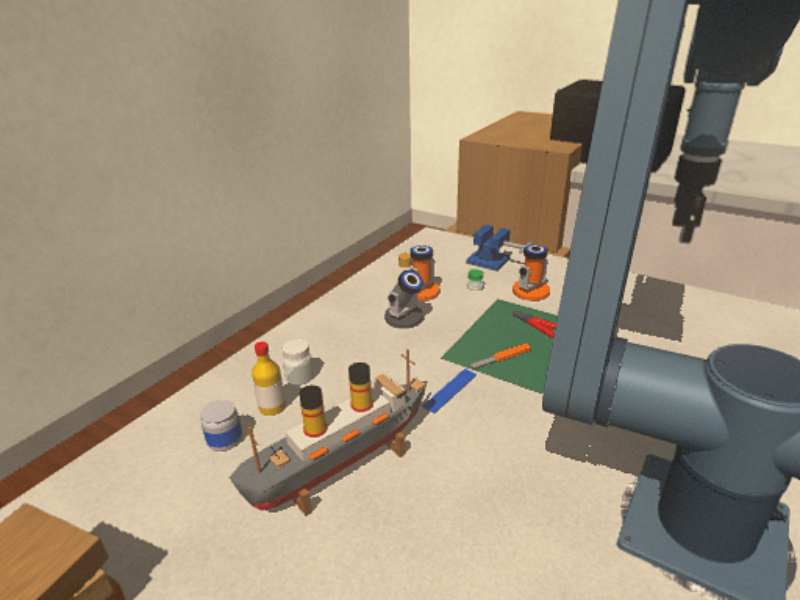

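Top view (800 px scale): black-topped funnels at (245,347), fore, and (196,331), aft; the bow points right. There are three camera-like things: dark foot with grey barrel at (467,267), and orange ones at (533,245) and (615,372). The grey one fits the description. I'll measure it and confirm with a crop.

Run:
```python
from h import *
for n in('top','side'):
    im,d=load(n); uv,P,C=cloud(n,im,d); C=C.astype(int)
    print(n)
    dark=(C.max(1)<60)
    # funnels
    m=dark&(P[:,2]>.165)&(P[:,2]<.20)&(P[:,0]>.2)&(P[:,0]<.6)&(P[:,1]>0)&(P[:,1]<.5)
    if m.sum()>20:
        _,l,c=cv2.kmeans(P[m].astype(np.float32),2,None,(3,50,1e-5),5,cv2.KMEANS_PP_CENTERS)
        for k in(0,1):
            q=P[m][l[:,0]==k]; print('funnel',len(q),q.mean(0).round(4),q.min(0).round(3),q.max(0).round(3))
    # camera region
    s=np.array([512/800,384/600])
    c0=(np.array([467,265]) if n=='top' else np.array([405,298]))*s
    r=(np.abs(uv-c0)<np.array([26,26] if n=='top' else [20,30])).all(1)
    orange=(C[:,0]>C[:,2]*2)&(C[:,0]>100)
    f=r&~orange&(P[:,2]<.03)&(P[:,2]>.008)
    q=P[f]; print('foot',len(q),q.mean(0).round(4),q.min(0).round(3),q.max(0).round(3))
    b=r&(C[:,2]>C[:,0]*1.6)&(C[:,2]>60)&(P[:,2]>.07)
    if b.sum()>5:
        q=P[b]; (x,y),(w,h),a=e=cv2.fitEllipse(cv2.convexHull(uv[b].astype(np.int32)))
        cen=q.mean(0); U,S,V=np.linalg.svd(q-cen); 
        print('blue',b.sum(),cen.round(4),'ell',e,'normal',V[2].round(3),S.round(4))
        T,rr=ray(n,[x,y]); print(' ray',T[:3,3].round(4),(T[:3,:3]@rr[0]).round(4))
    x,y=(c0).astype(int); crop=im[y-28:y+28,x-28:x+47,::-1]
    cv2.imwrite(f'pics/c_{n}.png',cv2.resize(crop,None,fx=5,fy=5,interpolation=2))
a=cv2.imread('pics/c_top.png');b=cv2.imread('pics/c_side.png');cv2.imwrite('pics/cc.png',np.hstack([a,b]))
```

```text
top
funnel 245 [0.5352 0.1853 0.1838] [0.505 0.127 0.165] [0.563 0.244 0.19 ]
funnel 15 [0.2479 0.0295 0.1922] [0.243 0.005 0.176] [0.251 0.064 0.2  ]
foot 260 [ 0.6859 -0.2592  0.014 ] [ 0.624 -0.338  0.008] [ 0.79  -0.188  0.029]
blue 131 [ 0.6768 -0.2644  0.1178] ell ((300.8741149902344, 170.76315307617188), (17.42917823791504, 18.721895217895508), 78.89276123046875) normal [-0.538  0.093  0.838] [0.1949 0.1921 0.032 ]
 ray [ 0.3721 -0.1088  1.4432] [ 0.224  -0.1144 -0.9742]
side
funnel 87 [0.538  0.2123 0.1782] [0.504 0.129 0.167] [0.565 0.247 0.187]
funnel 9 [0.2163 0.0827 0.1878] [0.202 0.074 0.179] [0.238 0.09  0.197]
foot 217 [ 0.6932 -0.2675  0.0149] [ 0.654 -0.525  0.008] [ 0.84  -0.218  0.03 ]
blue 64 [ 0.6852 -0.2829  0.1183] ell ((266.5008850097656, 171.65866088867188), (17.52053451538086, 26.66205596923828), 24.062795639038086) normal [-0.432 -0.094  0.897] [0.427  0.125  0.0336]
 ray [0.0758 0.6914 0.7192] [ 0.4667 -0.7617 -0.4554]
```

View pics/cc.png

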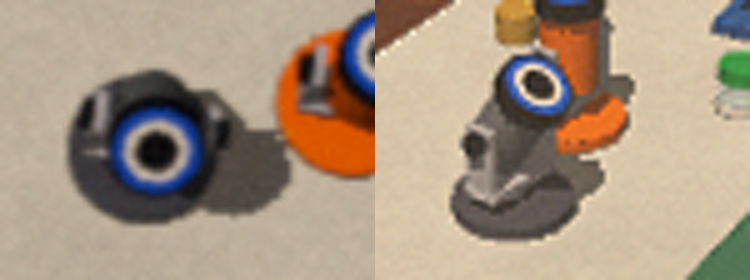

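The crop confirms it: grey barrel and dark foot, lens ring centred near (155,150) in the top half. The orange neighbour is a decoy. Next I'll refine the foot, lens and funnels.

Run:
```python
from h import *
im,d=load('top'); uv,P,C=cloud('top',im,d); C=C.astype(int)
dark=C.max(1)<60
for nm,c in (('fore',(245,347)),('aft',(196,331))):
    c=np.array(c)*.64; r=(np.abs(uv-c)<14).all(1)&dark&(P[:,2]>.18)
    (x,y),rad=cv2.minEnclosingCircle(uv[r].astype(np.float32)); T,rr=ray('top',[x,y]); w=T[:3,:3]@rr[0]
    print(nm,r.sum(),P[r].mean(0).round(4),'ray@185',(T[:3,3]+w*(.185-T[2,3])/w[2]).round(4))
    ims,ds=load('side'); 
s=load('side'); u2,P2,C2=cloud('side',*s); C2=C2.astype(int)
for nm,c in (('fore',(360,372)),('aft',(312,397))):
    c=np.array(c)*.64; r=(np.abs(u2-c)<np.array([12,10])).all(1)&(C2.max(1)<60)&(P2[:,2]>.16)&(P2[:,2]<.2)
    q=P2[r]; print(nm,'side',len(q),q.mean(0).round(4)) 
# lens triangulation
T1,r1=ray('top',[300.87,170.76]);T2,r2=ray('side',[266.5,171.66])
# side: redo ring from tight mask
def ring(n,c):
    im,d=load(n); x,y=c; w=16
    hsv=cv2.cvtColor(im,cv2.COLOR_RGB2HSV); m=cv2.inRange(hsv,(105,110,50),(130,255,255)); 
    k=np.zeros_like(m);cv2.circle(k,c,w,255,-1); m&=k
    n_,l,st,ce=cv2.connectedComponentsWithStats(m); i=1+st[1:,4].argmax()
    v,u=np.nonzero(l==i); p=np.c_[u,v]; e=cv2.fitEllipse(cv2.convexHull(p.astype(np.int32)))
    z=d[v,u]; g=z>0; Q=pts(n,p[g],z[g]); 
    for _ in range(4):
        c0=Q.mean(0); V=np.linalg.svd(Q-c0)[2][2]; res=np.abs((Q-c0)@V); Q=Q[res<max(.004,2*res.std())]
    print(n,e,len(Q),Q.mean(0).round(4),'n',(V*np.sign(V[2])).round(3))
    return e[0]
a=ring('top',(300,171));b=ring('side',(263,180))
T1,r1=ray('top',a);T2,r2=ray('side',b)
d1=T1[:3,:3]@r1[0];d2=T2[:3,:3]@r2[0]
t=np.linalg.lstsq(np.c_[d1,-d2],T2[:3,3]-T1[:3,3],rcond=None)[0]
A=T1[:3,3]+d1*t[0];B=T2[:3,3]+d2*t[1];L=(A+B)/2;print('lens',A.round(4),B.round(4))
# foot: dark pixels at low z
r=(np.abs(uv-np.array([299,170]))<30).all(1)&(P[:,2]>.008)&(P[:,2]<.03)&(C.max(1)-C.min(1)<30)&(C.max(1)<110)&(np.hypot(*(P[:,:2]-L[:2]).T)<.09)
q=P[r]; (x,y),rad=cv2.minEnclosingCircle(q[:,:2].astype(np.float32)); print('foot top',r.sum(),x,y,rad,np.median(q[:,2]))
r=(np.abs(u2-np.array([258,201]))<30).all(1)&(P2[:,2]>.008)&(P2[:,2]<.03)&(C2.max(1)-C2.min(1)<30)&(C2.max(1)<110)&(np.hypot(*(P2[:,:2]-L[:2]).T)<.09)
q=P2[r]; (x,y),rad=cv2.minEnclosingCircle(q[:,:2].astype(np.float32)); print('foot side',r.sum(),x,y,rad,np.median(q[:,2]))
```

```text
fore 100 [0.5214 0.1421 0.1854] ray@185 [0.5203 0.1422 0.185 ]
aft 111 [0.5489 0.2264 0.1856] ray@185 [0.5489 0.2266 0.185 ]
fore side 22 [0.5184 0.1477 0.1785]
aft side 65 [0.5447 0.2342 0.1781]
top ((300.8505859375, 170.6728973388672), (17.67676544189453, 18.987476348876953), 82.18463134765625) 112 [ 0.6769 -0.2656  0.1178] n [-0.522  0.099  0.847]
side ((262.8992004394531, 178.54783630371094), (9.791186332702637, 13.75148868560791), 124.69988250732422) 44 [ 0.6759 -0.261   0.1169] n [-0.504  0.06   0.862]
lens [ 0.6776 -0.2646  0.1156] [ 0.6772 -0.2648  0.1155]
foot top 225 0.7006863951683044 -0.2796270549297333 0.05831243097782135 0.013893868185210545
foot side 185 0.6994436979293823 -0.2641128897666931 0.048269178718328476 0.012797909201072155
```

Emit:
{"name": "step_arm", "arguments": {"increments": [1.3,-1.3,-0.1,0,0,0,0,2.7,-2.6,-0.1,0,0,0,0,2.7,-2.6,-0.1,0,0,0,0,2.7,-2.6,-0.1,0,0,0,0,2.7,-2.6,-0.1,0,0,0,0,2.7,-2.6,-0.1,0,0,0,0,2.7,-2.6,-0.1,0,0,0,0,2.7,-2.6,-0.1,0,0,0,0,2.7,-2.6,-0.1,0,0,0,0,2.7,-2.6,-0.1,0,0,0,0,2.7,-2.6,-0.1,0,0,0,0,2.7,-2.6,-0.1,0,0,0,0,2.7,-2.6,-0.1,0,0,0,0,2.7,-2.6,-0.1,0,0,0,0,2.7,-2.6,-0.1,0,0,0,0,2.7,-2.6,-0.1,0,0,0,0,2.7,-2.6,0,0,0,0,0,2.7,-2.6,0,0,0,0,0,2.7,-2.6,0,0,0,0,0,2.7,-2.6,0,0,0,0,0]}}

```text
t: 1.77
tcp_pos: [0.5137, 0.124, 0.2469]
orientation: [0.0, 0.988, 0.157, -0.0]
force: [0.5, -0.4, 0.5]
grip_width: 0.0853
grip_force: 0.0
```

Emit:
{"name": "step_arm", "arguments": {"increments": [0,0,0,0,0,-6.65,0,0,0,0,0,0,-6.65,0,0,0,0,0,0,-6.65,0,0,0,0,0,0,-6.65,0,0,0,0,0,0,-6.65,0,0,0,0,0,0,-6.65,0,0,0,0,0,0,-6.65,0,0,0,0,0,0,-6.65,0,0,0,0,0,0,0,0]}}

```text
t: 2.52
tcp_pos: [0.5132, 0.122, 0.2469]
orientation: [-0.0, 0.812, 0.584, -0.0]
force: [-0.5, 0.1, 0.5]
grip_width: 0.0854
grip_force: 0.0
```

Emit:
{"name": "step_arm", "arguments": {"increments": [1.1,0,0,0,0,0,0,1.0,0.05,0,0,0,0,0,0,0,1.5,0,0,0,0,0,0,1.6,0,0,0,0,0,0,1.6,0,0,0,0,0,0,1.6,0,0,0,0,0,0,1.6,0,0,0,0,0,0,1.6,0,0,0,0,0,0,1.6,0,0,0,0,0,0,0,0,0,0,0]}}

```text
t: 3.35
tcp_pos: [0.5188, 0.1425, 0.133]
orientation: [-0.002, 0.813, 0.582, -0.002]
force: [-0.9, -0.8, -0.3]
grip_width: 0.0857
grip_force: 0.0
```

Run:
```python
from h import *
im,d=snap('side'); cv2.imwrite('pics/s1.png',cv2.resize(im[180:330,120:300,::-1],(720,600)))
o=observe();print(o['t'],o['tcp_pos'],o['force'])
```

```text
3.4 [0.51965575 0.14249826 0.13470021] [ 0.35316047 -0.47242922 -0.34863609]
```

View pics/s1.png

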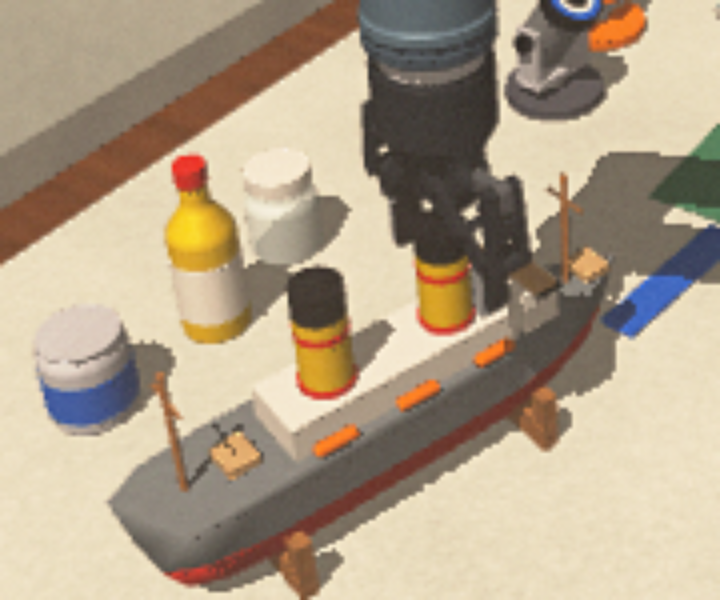

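The fingers straddle the fore funnel at crop (445,285), with nothing touching. Close on it and tug gently.

Emit:
{"name": "step_arm", "arguments": {"increments": [0,0,0,0,0,0,0.5,0,0,0,0,0,0,0.7,0,0,0,0,0,0,0.8,0,0,0,0,0,0,0.9,0,0,0,0,0,0,1,0,0,0,0,0,0,1,0,0,0,0,0,0,1,0,0,0,0,0,0,1,0,0,0,0,0,0,1,0,0,0,0,0,0,1], "newtons": 35}}

```text
t: 4.23
tcp_pos: [0.5214, 0.1418, 0.1373]
orientation: [0.0, 0.813, 0.582, 0.001]
force: [0.2, -0.6, 6.3]
grip_width: 0.0336
grip_force: 34.6
```

Emit:
{"name": "step_arm", "arguments": {"increments": [0,0,-0.1,0,0,0,1,0,0,-0.1,0,0,0,1,0,0,-0.1,0,0,0,1,0,0,0,0,0,0,1,0,0,0,0,0,0,1]}}

```text
t: 4.65
tcp_pos: [0.5205, 0.1417, 0.139]
orientation: [-0.0, 0.813, 0.582, -0.0]
force: [-0.2, 0.0, -1.4]
grip_width: 0.0325
grip_force: 34.9
```

Emit:
{"name": "step_arm", "arguments": {"increments": [0,0,-0.1,0,0,0,1,0,0,-0.1,0,0,0,1,0,0,-0.1,0,0,0,1,0,0,0,0,0,0,1]}}

```text
t: 4.98
tcp_pos: [0.5209, 0.1417, 0.1425]
orientation: [0.0, 0.813, 0.582, 0.0]
force: [0.2, -0.3, -2.5]
grip_width: 0.0331
grip_force: 34.9
```

Emit:
{"name": "step_arm", "arguments": {"increments": [0,0,-0.2,0,0,0,1,0,0,-0.2,0,0,0,1,0,0,-0.2,0,0,0,1,0,0,-0.2,0,0,0,1,0,0,0,0,0,0,1,0,0,0,0,0,0,1]}}

```text
t: 5.48
tcp_pos: [0.5208, 0.1417, 0.1505]
orientation: [0.0, 0.813, 0.582, 0.0]
force: [0.2, 0.1, -1.8]
grip_width: 0.0332
grip_force: 34.9
```

Run:
```python
from h import *
im,d=snap('side'); cv2.imwrite('pics/s2.png',cv2.resize(im[200:310,170:280,::-1],(600,600)))
o=observe();print(o['t'],o['tcp_pos'],o['force'])
```

```text
5.5333 [0.52071991 0.14168095 0.15038117] [ 0.09849685 -0.5015347  -1.93920624]
```

View pics/s2.png

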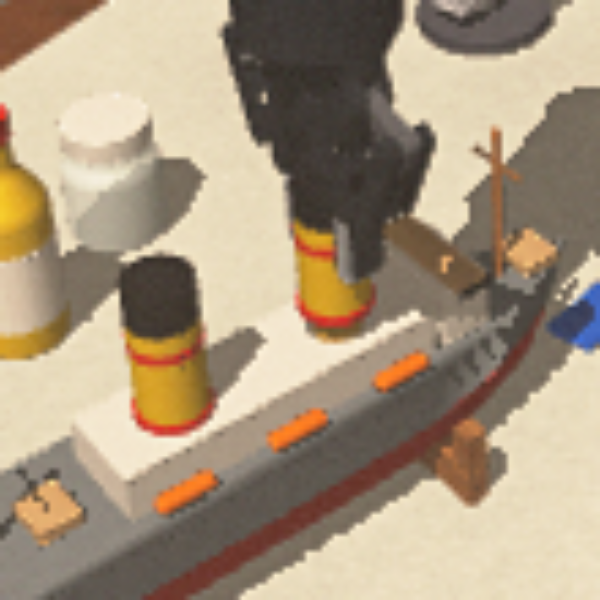

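The brass spigot shows under the rim at (335,330), so the fore funnel is the loose one. Lift it clear with a firmer grip.

Emit:
{"name": "step_arm", "arguments": {"increments": [0,0,0,0,0,0,1,0,0,0,0,0,0,1,0,0,-0.8,0,0,0,1,0,0,-1.4,0,0,0,1,0,0,-2,0,0,0,1,0,0,-2,0,0,0,1,0,0,-2,0,0,0,1,0,0,-2,0,0,0,1,0,0,-2,0,0,0,1,0,0,-2,0,0,0,1,0,0,-1,0,0,0,1,0,0,0,0,0,0,1], "newtons": 60}}

```text
t: 6.53
tcp_pos: [0.5219, 0.1418, 0.3054]
orientation: [0.001, 0.813, 0.582, 0.002]
force: [-0.5, -0.5, -1.8]
grip_width: 0.0326
grip_force: 60.0
```

```bash
cat > plan.py <<'E'
from h import *
from scipy.spatial.transform import Rotation as Ro
n=np.array([-.513,.08,.855]); n/=np.linalg.norm(n); F=np.array([.630,-.256,.194])
def plan(foot_off=.043,back=0.):
    o=observe(); q=o['orientation']; R=Ro.from_quat(np.r_[q[1:],q[0]]); z=R.apply([0,0,1]); p=o['tcp_pos']
    print('t',o['t'],'tcp',p.round(4),'foot',(p+foot_off*z).round(4),'q',q.round(3),'joints',o['joint_pos'].round(2),'F',o['force'].round(1),o['grip_width'])
    zt=R.inv().apply(-n); a=np.cross([0,0,1],zt); a*=np.arctan2(np.linalg.norm(a),zt[2])/np.linalg.norm(a)
    R2=R*Ro.from_rotvec(a); tgt=F+(foot_off+back)*n; dp=tgt-p
    print('turn deg(tool)',np.degrees(a).round(1),'shift cm in present tool axes',(R.inv().apply(dp)*100).round(2),'in turned axes',(R2.inv().apply(dp)*100).round(2),'tgt tcp',tgt.round(3))
E
python3 -c "
from plan import *
plan(); plan(back=.08)"
```

```text
t 6.5333 tcp [0.5219 0.1418 0.3054] foot [0.5221 0.1418 0.2624] q [0.001 0.813 0.582 0.002] joints [0.06 0.2  1.43 0.   1.5  0.39] F [-0.5 -0.5 -1.8] 0.03258366644126015
turn deg(tool) [-30.5   5.3   0. ] shift cm in present tool axes [-34.59  20.79   7.49] in turned axes [-35.6   14.94  13.94] tgt tcp [ 0.608 -0.253  0.231]
t 6.5333 tcp [0.5219 0.1418 0.3054] foot [0.5221 0.1418 0.2624] q [0.001 0.813 0.582 0.002] joints [0.06 0.2  1.43 0.   1.5  0.39] F [-0.5 -0.5 -1.8] 0.03258366644126015
turn deg(tool) [-30.5   5.3   0. ] shift cm in present tool axes [-35.29  16.74   0.63] in turned axes [-35.6   14.94   5.94] tgt tcp [ 0.567 -0.246  0.299]
```

Emit:
{"name": "step_arm", "arguments": {"increments": [-0.7,0.3,0,0,0,0,1,-1.4,0.7,0,0,0,0,1,-2.2,1.0,0,0,0,0,1,-2.2,1.0,0,0,0,0,1,-2.2,1.1,0,0,0,0,1,-2.2,1.1,0,0,0,0,1,-2.2,1.1,0,0,0,0,1,-2.2,1.1,0,0,0,0,1,-2.2,1.1,0,0,0,0,1,-2.2,1.1,0,0,0,0,1,-2.2,1.1,0,0,0,0,1,-2.2,1.1,0,0,0,0,1,-2.2,1.1,0,0,0,0,1,-2.2,1.1,0,0,0,0,1,-2.2,1.1,0,0,0,0,1,-2.2,1.0,0,0,0,0,1,-2.0,0.8,0,0,0,0,1,-0.7,0.3,0,0,0,0,1,0,0,0,0,0,0,1]}}

```text
t: 8.12
tcp_pos: [0.5681, -0.2527, 0.2999]
orientation: [-0.002, 0.814, 0.581, -0.001]
force: [0.0, 1.5, -2.4]
grip_width: 0.0325
grip_force: 60.0
```

Emit:
{"name": "step_arm", "arguments": {"increments": [0,0,0,-3,0.5,0,1,0,0,0,-3.5,0.6,0,1,0,0,0,-4,0.7,0,1,0,0,0,-4,0.7,0,1,0,0,0,-4,0.7,0,1,0,0,0,-4,0.7,0,1,0,0,0,-4,0.7,0,1,0,0,0,-4,0.7,0,1,0,0,0,0,0,0,1,0,0,0,0,0,0,1]}}

```text
t: 8.95
tcp_pos: [0.5678, -0.2492, 0.3013]
orientation: [0.185, 0.784, 0.561, 0.19]
force: [-0.5, -0.1, -1.7]
grip_width: 0.033
grip_force: 60.2
```

Run:
```python
from plan import *
plan(); im,d=snap('side'); im2,d2=snap('top')
a=cv2.resize(im[120:220,200:300,::-1],(400,400)); b=cv2.resize(im2[110:230,230:350,::-1],(400,400))
cv2.imwrite('pics/s3.png',np.hstack([a,b]))
```

```text
t 8.95 tcp [ 0.5678 -0.2492  0.3013] foot [ 0.5895 -0.2525  0.2644] q [0.185 0.784 0.561 0.19 ] joints [-0.77  0.06  1.73  0.38  0.94 -0.6 ] F [-0.5 -0.1 -1.7] 0.032980706662641836
turn deg(tool) [-0.5  0.   0. ] shift cm in present tool axes [ 0.24 -0.2   8.12] in turned axes [ 0.24 -0.27  8.12] tgt tcp [ 0.608 -0.253  0.231]
```

View pics/s3.png

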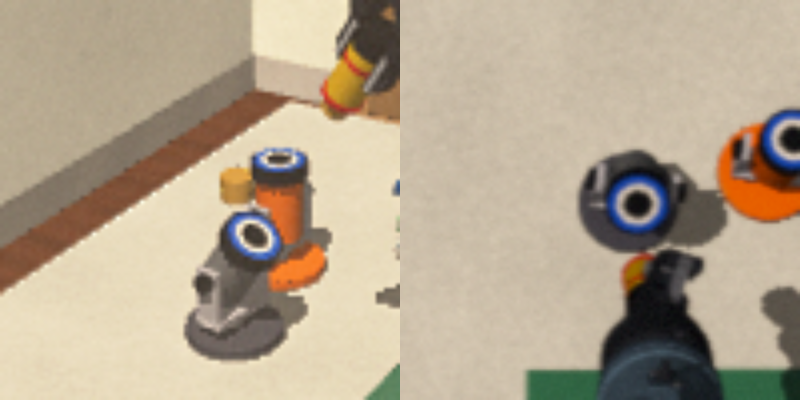

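The funnel is held foot-first towards the lens, with its foot at side crop (333,112) and top crop (632,270). Advance along the line of sight, then measure the foot in both views.

Emit:
{"name": "step_arm", "arguments": {"increments": [0,0,0.5,0,0,0,1,0.05,-0.05,0.8,0,0,0,1,0.05,-0.05,1,0,0,0,1,0.05,-0.05,1,0,0,0,1,0.05,-0.05,1,0,0,0,1,0,0,1,0,0,0,1,0,0,1,0,0,0,1,0,0,0.8,0,0,0,1,0,0,0.5,0,0,0,1,0,0,0.4,0,0,0,1,0,0,0,0,0,0,1,0,0,0,0,0,0,1]}}

```text
t: 10.05
tcp_pos: [0.6088, -0.2546, 0.2329]
orientation: [0.187, 0.783, 0.561, 0.19]
force: [-0.2, -0.2, -2.0]
grip_width: 0.0328
grip_force: 60.2
```

Run:
```python
from plan import *
plan(); im,d=snap('side'); im2,d2=snap('top')
a=cv2.resize(im[110:210,210:310,::-1],(400,400),interpolation=2); b=cv2.resize(im2[130:210,260:340,::-1],(400,400),interpolation=2)
cv2.imwrite('pics/s4.png',np.hstack([a,b]))
# funnel cloud (yellow/red, near foot) from both views
o=observe(); q=o['orientation']; R=Ro.from_quat(np.r_[q[1:],q[0]])
A=[]
for nm,i,dd in(('side',im,d),('top',im2,d2)):
    uv,P,C=cloud(nm,i,dd); C=C.astype(int)
    L=R.inv().apply(P-o['tcp_pos'])   # tool frame
    m=(np.hypot(L[:,0],L[:,1])<.03)&(L[:,2]>-.01)&(L[:,2]<.06)&(C[:,0]>C[:,2]+40)
    print(nm,m.sum(),'max z in tool mm',np.percentile(L[m,2]*1000,[5,95,99]).round(1)); A.append(L[m])
from scipy.optimize import least_squares
X=np.vstack([a for a in A])
b=X[(X[:,2]<.026)]   # yellow body r17 (above rim)
f=lambda s:np.hypot(b[:,0]-s[0]-s[2]*b[:,2],b[:,1]-s[1]-s[3]*b[:,2])-.017
r=least_squares(f,[0,0,0,0],loss='soft_l1',f_scale=.002)
print('axis offset mm',(r.x[:2]*1000).round(1),'tilt deg',np.degrees(r.x[2:]).round(1),len(b))
```

```text
t 10.05 tcp [ 0.6088 -0.2546  0.2329] foot [ 0.6306 -0.2581  0.196 ] q [0.187 0.783 0.561 0.19 ] joints [-0.72  0.18  1.76  0.4   0.77 -0.62] F [-0.2 -0.2 -2. ] 0.03280188610106322
turn deg(tool) [-0.3  0.1  0. ] shift cm in present tool axes [ 0.15 -0.24  0.13] in turned axes [ 0.15 -0.24  0.13] tgt tcp [ 0.608 -0.253  0.231]
side 98 max z in tool mm [-6.3 41.9 43.5]
top 37 max z in tool mm [-8.1 25.2 26.8]
axis offset mm [ 2.2 -1.1] tilt deg [ 1.3 -2.2] 113
```

View pics/s4.png

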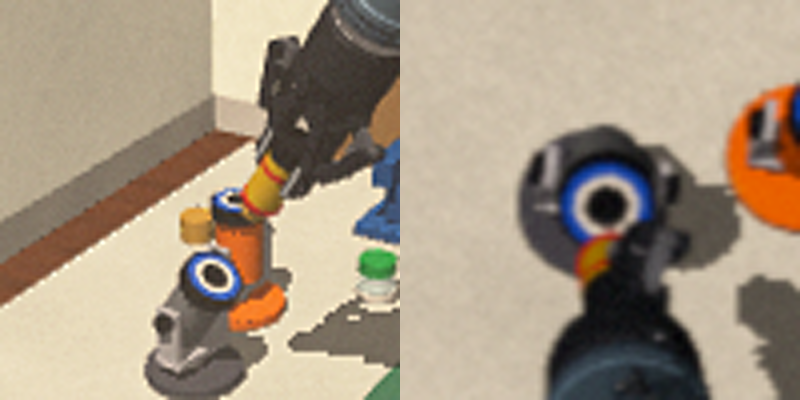

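The foot is 43 mm past the TCP as planned, about 2 to 4 mm from the focus estimate, and the axis is within about 3° of the line of sight. The funnel is steady and clear of the camera, so I'm handing it in.

```bash
python3 -c "
from bench import *
print(job_done())"
```

```text
the job is handed in; nothing more can be done
None
```

I drew out the loose fore funnel and handed the job in with it held still, foot towards the grey inspection camera: about 2–4 mm from the estimated focus point and within about 3° of the line of sight (no verdict was returned).

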